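Open the slide case with a spatula and hold the reading lens in focus over the specimen

TASK

Use the flat-bladed spatula, never the gripper itself, to lever up the lid of the slide case at its front gap and swing it upright or farther, then lay the spatula back across its rest. Then pick up the reading lens and finish the program while still holding it in the gripper: motionless, level, right side up and centred over the round specimen on the slide in the case, at the height marked by the collar on the case's post. Touch the case with nothing but the spatula, do not touch the slide or shift the collar, and leave the other things on the bench where they are.

Things in the scene. Friction and masses are not known exactly. Their poses are not given: they have to be found in the camera images.
- case: White open-topped slide case with a grey lid, fixed to the bench, 100 (its x) x 140 (its y) x 60 mm high, walls 5 mm. Origin: centre of its underside, on the bench. Its -x side is the front, with the pry gap between the lid's lip and a ledge below it; its +x side carries the hinge. The ledge runs along the whole front to x -65 mm, its top face 46 mm above the bench.
- lid (a joint): Lid angle: 0 shut, pi/2 upright, stop at 1.9 (leaning back). A stiff hinge: the lid (100 g, 118 mm from hinge to lip, 140 mm wide, 6 mm thick) stays at any angle where it is left; raising it takes about 1.5 N at the lip. Nothing latches it.
- lid_hinge (a point): Hinge axis at its middle, on the case's rear rim, at x +50 mm, y 0, z 60 mm in the case's frame; the axis runs along the case's y.
- lid_lip (a point): Middle of the lid's front lower edge, 118 mm from the hinge; moves with the lid. Shut, it is at x -68, y 0, z 60 mm in the case's frame. The gap below the lip, down to the ledge, is 14 mm high, open along the whole front and at both ends, and about 15 mm deep, ending at the case's front wall (x -50 mm).
- slide: Grey slide holder 76 x 26 x 12 mm with a glass slide on it, 14 mm high in all, fixed on the floor of the case along the case's x, anywhere from 25 mm to one side to 25 mm to the other in the case's y; hidden until the lid is opened. Origin: centre of its underside.
- specimen (a point): Centre of the round copper-coloured specimen disc, 16 mm across, on top of the slide, about 20 mm above the bench.
- focus_mark (a point): Centre of a black collar (22 mm across, 8 mm thick, with a small pointer towards the case) clamped on a fixed steel post (8 mm thick, 210 mm high, at x 0, y -92 mm in the case's frame). The collar's mid-height, 115 to 165 mm above the bench and different each time, marks the height for the middle plane of the lens.
- spatula_rest: Fixed aluminium tool rest of the spatula, plate 110 (its x) x 40 x 4 mm with two cross bars, tops 26 mm above the bench, each 10 mm thick, centred 45 mm either side of the middle. Origin: centre of its underside. The spatula's handle lies across the bars along the rest's x; it may point either way round when laid back.
- loupe_rest: The same sort of rest, carrying the reading lens. The two rests may change places.
- spatula: Spatula, 60 g, 180 mm long: black handle 110 long x 16 wide x 14 mm high, a narrow steel neck, then a flat steel blade 50 long x 16 wide x 3 mm thick, in the handle's mid-plane. Origin: centre of the handle, 33 mm above the bench on its rest, where it can be gripped between the bars (80 mm free). x towards the blade, z up.
- blade_tip (a point): End of the spatula blade, mid-thickness, 125 mm along +x from the centre of the handle.
- loupe: Reading lens, about 70 g: black handle 110 x 16 x 14 mm, then a steel-rimmed round glass 60 mm across, rim 10 mm thick, in the handle's mid-plane. Origin: centre of the handle, 33 mm above the bench on its rest; the centre of mass lies about 18 mm from there towards the glass. x towards the glass, z up (the lens axis).
- lens (a point): Centre of the glass, 94 mm along +x from the centre of the lens handle.
- tube_rack: White rack 100 x 190 mm, 118 mm high with orange- and blue-capped tubes; bystander. Origin: centre of underside.
- dish: Single flat round dish, 90 mm across, 15 mm high; bystander. Origin: centre of underside.
- dish_stack: Stack of four round dishes, 90 mm across, 60 mm high; bystander. Origin: centre of underside.
- media_bottle: Clear bottle, 68 mm across, 130 mm high, orange cap; bystander. Origin: centre of underside.
- jar: White jar, 64 mm across, 80 mm high; bystander. Origin: centre of underside.
- forceps: Steel forceps 125 mm long lying flat, 7 mm high; bystander. Origin: its middle.
- timer: White bench timer 70 x 70 x 22 mm; bystander. Origin: centre of underside.
Mind the look-alikes: they are no part of the job. Of the things that look like the loupe, the larger one is meant. What is shaped like the loupe_rest but black is not meant.

How it is judged:
On the way, in this order (a step that is already met when the one before it is completed fails the run):
1. the lid is raised at least 0.15 rad with the spatula against the case or lid (value of joint lid above 0.15 rad and contact force between spatula and case above 0.2 N), for 0.05 s.
2. the lid stands upright or leans back (beyond 1.4 rad) (value of joint lid above 1.4 rad), for 0.2 s.
3. the spatula lies released across its rest (contact force between the fingers and spatula below 0.1 N and linear speed of spatula below 0.03 m/s and contact force between spatula and spatula_rest above 0.05 N and z of spatula in the frame of spatula_rest between 0.026 and 0.042 m and angle between spatula's own z axis and vertical below 0.2 rad), for 0.3 s.
At the end, for the whole second after the job is handed in: The lens is held still in the fingers, touching nothing else, level within 0.12 rad, centred within 12 mm of the specimen and within 7 mm of the collar's mid-height; the lid is beyond 1.4 rad; the spatula lies released and at rest across its rest, within 0.2 rad of level (all of step 3 and horizontal distance between lens and specimen below 0.012 m and z of lens in the frame of focus_mark between -0.007 and 0.007 m and angle between loupe's own z axis and vertical below 0.12 rad and contact force between the fingers and loupe above 1 N and linear speed of loupe below 0.02 m/s and angular speed of loupe below 0.2 rad/s and contact force between loupe and case below 0.05 N and contact force between loupe and loupe_rest below 0.05 N and contact force between loupe and spatula below 0.05 N and value of joint lid above 1.4 rad); the arm keeps its last pose, push and grip.
It fails at once if the gripper or arm touches the case, its lid, post or collar (contact force between any of the fingers, the arm and case above 0.5 N).
It fails at once if the reading lens strikes the case, its lid, post or collar (contact force between loupe and case above 1 N).
It fails at once if the slide is touched (contact force between any of the fingers, the arm, loupe, spatula and slide above 0.3 N).
It fails at once if the focus collar is shifted by more than 4 mm (distance of focus_mark from where it was at the start of the episode above 0.004 m).
It fails at once if a bystander is moved by more than 20 mm (distance of any of tube_rack, dish, dish_stack, media_bottle, jar, forceps, timer from where it was at the start of the episode above 0.02 m).
It also fails if it takes over 61 s, if anything falls off the work surface, if the arm or the gripper's body presses on something with over 40 N, if the wrist force passes 120 N, or if a joint passes its speed limit or range.

ROBOT

A 6-joint arm with a two-finger parallel gripper is mounted at the origin on the work surface. World frame = base frame: x ahead of the robot, y to its left, z up, the work surface at z = 0. Lengths are in m, angles in rad, forces in N, time in s.
With the tool pointing down it reaches from about 0.3 to 0.875 m from the base axis. Payload 6.4 kg.
Tool frame: the origin (TCP) lies between the finger pads; the fingertips stand tip_extent ahead of it and the grasp point (between the pads) lies 5 mm behind it (tip_extent is the distance from the TCP to the fingertips, in m); z points along the fingers, y is the direction in which the jaws open and shut (so a half turn about z gives the same grasp; the last joint's range is limited). The gripper opens to 85 mm and grips with 20 to 120 N. Pads are 22 mm wide; open, the fingers measure 114 mm over their backs; the gripper's body (76 mm by 85 mm) begins 54 mm behind the grasp point. The pads swing forward as they close: fully open they stand 13 mm farther back than shut.
Start: joints at [-1.441, 0.181, 1.607, -0, 1.354, -0.206], TCP at [0.189, -0.543, 0.245] pointing down, gripper open.
Joint ranges: [-2.99, 2.99], [-0.89, 2.07], [0.3, 2.58], [-1.14, 4.28], [0, 2.63], [-3.12, 3.12]. Speed limits (rad/s): [2.57, 2.57, 3.01, 3.14, 3.14, 3.14].

INTERFACE

Orientations are given as a unit quaternion [w, x, y, z].
In Python, from bench import * gives the robot as it stands.
- The arm moves only by the shell command python3 -m jog 'ROWS'. ROWS is JSON, a list of rows, each a list of 3 entries, a list of its own where there are three numbers: the shift along the tool's x, y, z in mm, then the turn, a rotation vector about the tool's x, y, z in rad, then the opening, from 0 (shut) to 1 (fully open). A call has 1 to 20 rows; each row is the pose to reach, as a shift and turn from the pose measured when the call began, along the tool's axes at that moment; what a row does not reach only later rows make up. A row lasts 1/12 s, in which the tool goes at most 41.7 mm and 7.16 degrees, less where a joint would pass 70% of its speed; a pose out of reach is approached as far as the arm can. A call with a gripper value outside its range is refused whole. The fingers move at their own pace and stop on an object; the grip force is fixed at half the most. Time passes only in rows, so rows that repeat a pose let the fingers close. It gives the time, the measured TCP pose, the force and the opening at its end, in the units of the state.
- get_obs(): the state, without advancing time (a new reading comes with each control period).
- camera(name): name is "side" or "top" or "wrist"; returns (picture, depth): 400x640x3 uint8, red, green, blue; 400x640 float32, m along the optical axis (not along the pixel's ray), 0 where there is no reading.
- get_calibration(name): a dict with "fx", "fy", "cx", "cy" (pixels), "world_from_camera" (4x4, takes a point from camera to world coordinates). Camera axes: x right, y down, z forward; pixel columns grow to the right and rows downward; lengths in m; the calibration is good to about 2 mm. A picture is of the moment at which its call begins: read the wrist's pose just before it. get_calibration takes no time and is no camera call; for the wrist camera it gives the pose at the moment of the call.
- hand_in(): hands the job in, once; it reports no verdict.
The state is a dict: "time_s": time; "q": joint angles; "dq": joint speeds; "joint_efforts": joint torques, N m; "eef_pos": TCP position; "eef_rot": TCP orientation; "wrist_force": force on the tool from outside, world axes, zero at the start; "torque": the same for the moment, N m; "opening": opening from 0.0 (shut) to 1.0 (fully open).
Only numpy, scipy, OpenCV 4.12 (cv2) and the standard library are available. Lean on these libraries where they do the work, as an engineer would, in place of code of your own. Each camera call takes 0.05 s, during which the arm holds its last target.

## Working session

There is one attempt and no reset: what is moved stays moved. The work goes in short steps, Python scripts to look and compute and a shell command to move; the robot and the scene stay as the last step left them, time stands still between calls to the robot, and variables do not carry over. Pictures are saved under pics/ and viewed, and the job is handed in when it is done.

```bash
ls; mkdir -p pics
python3 - <<'E'
from bench import *
import cv2
print(get_obs())
for n in ["side","top","wrist"]:
    p,d=camera(n); cv2.imwrite(f"pics/{n}0.png",p[:,:,::-1]); c=get_calibration(n); print(n,c)
    import numpy as np; np.save(f"pics/{n}0d.npy",d)
E
```

```text
pics
{'time_s': 0.0, 'q': array([-1.44127734e+00,  1.81535533e-01,  1.60800601e+00,  1.00493380e-05,
        1.35381931e+00, -2.06275429e-01]), 'dq': array([ 2.31150008e-04,  1.05709469e-03,  5.84371408e-04, -2.70037720e-05,
       -6.07670128e-04,  7.18610399e-05]), 'joint_efforts': array([-3.95790323e-05, -4.44869614e+01, -3.51339984e+01, -1.47201390e-04,
        8.96453974e-03, -5.84445900e-06]), 'eef_pos': array([ 0.18943612, -0.54233484,  0.2443882 ]), 'eef_rot': array([-8.83264639e-04,  9.85938139e-01,  1.67108361e-01,  3.88242888e-05]), 'wrist_force': array([ 0.12589387, -0.26886294,  0.24262089]), 'torque': array([ 0.01263357, -0.02734311, -0.0483573 ]), 'opening': 0.9985026672494214}
side {'fx': 440.0500502054299, 'fy': 440.0500502054299, 'cx': 324.9829929728358, 'cy': 201.89974627511245, 'world_from_camera': array([[-0.77536845, -0.36438094,  0.51578125, -0.20063951],
       [-0.63148797,  0.45405711, -0.62853408,  0.98929849],
       [-0.00516831, -0.81305515, -0.58216373,  0.96981176],
       [ 0.        ,  0.        ,  0.        ,  1.        ]])}
top {'fx': 496.6543149689419, 'fy': 496.6543149689419, 'cx': 318.03664447487324, 'cy': 201.84915767121086, 'world_from_camera': array([[ 0.02504196, -0.99023556,  0.13713657,  0.36721235],
       [-0.99964963, -0.0259809 , -0.0050608 ,  0.02302926],
       [ 0.00857431, -0.13696179, -0.99053922,  1.6721957 ],
       [ 0.        ,  0.        ,  0.        ,  1.        ]])}
wrist {'fx': 359.27895115757144, 'fy': 359.27895115757144, 'cx': 321.24117869031306, 'cy': 198.79427246940975, 'world_from_camera': array([[ 0.32986081, -0.90298752, -0.27532778,  0.25999814],
       [-0.94402892, -0.31586443, -0.09507397, -0.51742173],
       [-0.00111564,  0.29127856, -0.95663763,  0.37365005],
       [ 0.        ,  0.        ,  0.        ,  1.        ]])}
```

View pics/side0.png

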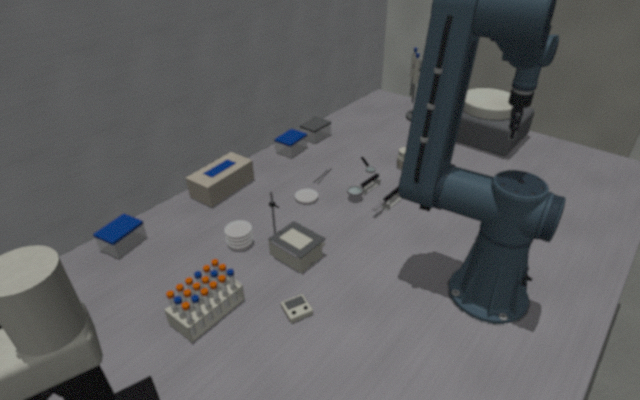

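View pics/top0.png

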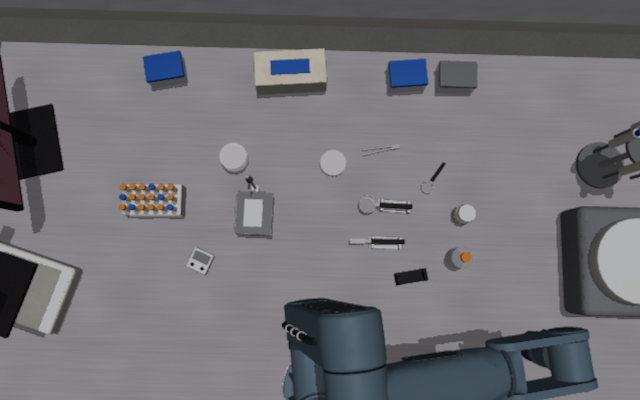

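View pics/wrist0.png

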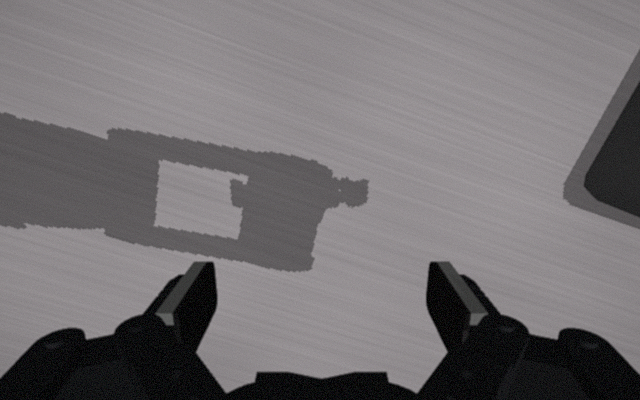

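The top view shows the case at about (255,213) with its post at (251,185), the spatula at (380,242), the loupe at (385,206), a black decoy rest at (411,276) and a small loupe at (432,180). I'll zoom in and measure.

```bash
cat > h.py <<'E'
from bench import *
import numpy as np, cv2
from scipy.spatial.transform import Rotation as R
def pts(d,c):
    v,u=np.mgrid[0:d.shape[0],0:d.shape[1]]
    P=np.stack([(u-c['cx'])/c['fx']*d,(v-c['cy'])/c['fy']*d,d],-1)
    T=c['world_from_camera']; W=P@T[:3,:3].T+T[:3,3]; W[d<=0]=np.nan; return W
def proj(X,c):
    T=np.linalg.inv(c['world_from_camera']); p=T[:3,:3]@np.asarray(X)+T[:3,3]
    return p[0]/p[2]*c['fx']+c['cx'],p[1]/p[2]*c['fy']+c['cy'],p[2]
def tcp():
    o=get_obs(); q=o['eef_rot']; return o['eef_pos'],R.from_quat([q[1],q[2],q[3],q[0]])
E
python3 - <<'E'
from h import *
d=np.load('pics/top0d.npy');c=get_calibration('top');W=pts(d,c)
p=cv2.imread('pics/top0.png')
cv2.imwrite('pics/t1.png',cv2.resize(p[150:290,220:420],None,fx=4,fy=4,interpolation=cv2.INTER_CUBIC))
def comp(u0,u1,v0,v1,z0,z1):
    S=W[v0:v1,u0:u1].reshape(-1,3); m=(S[:,2]>z0)&(S[:,2]<z1); S=S[m]
    r=cv2.minAreaRect((S[:,:2]*1000).astype(np.float32)); print(len(S),np.round(r[0],1),np.round(r[1],1),round(r[2],2),'zmed',np.median(S[:,2]).round(4), S[:,2].max().round(4))
comp(225,290,175,250,.05,.08)
comp(345,410,230,255,.028,.05)
comp(345,415,190,220,.028,.05)
comp(372,415,190,220,.028,.05)
comp(368,410,230,255,.028,.05)
for (u,v) in [(255,213),(251,178),(251,185),(385,242),(355,242),(368,205),(395,206)]: print((u,v),W[v,u].round(4))
E
```

```text
1605 [560.9 223. ] [123.7 162.2] 89.03 zmed 0.0674 0.0795
273 [ 463.8 -183. ] [ 36.3 178.9] 1.81 zmed 0.0376 0.0496
447 [ 596.  -209.2] [ 58.4 176.4] 3.63 zmed 0.0378 0.0479
256 [ 593.4 -231.4] [ 50.5 134. ] 0.78 zmed 0.0391 0.0479
192 [ 464.7 -212.7] [ 36.3 119.5] 1.81 zmed 0.0388 0.0496
(255, 213) [0.5472 0.2184 0.0693]
(251, 178) [0.6442 0.2233 0.1674]
(251, 185) [0.6506 0.2444 0.001 ]
(385, 242) [ 0.4658 -0.2084  0.0409]
(355, 242) [ 0.4637 -0.1105  0.033 ]
(368, 205) [ 0.5882 -0.1522  0.0313]
(395, 206) [ 0.5855 -0.2403  0.0439]
```

View pics/t1.png

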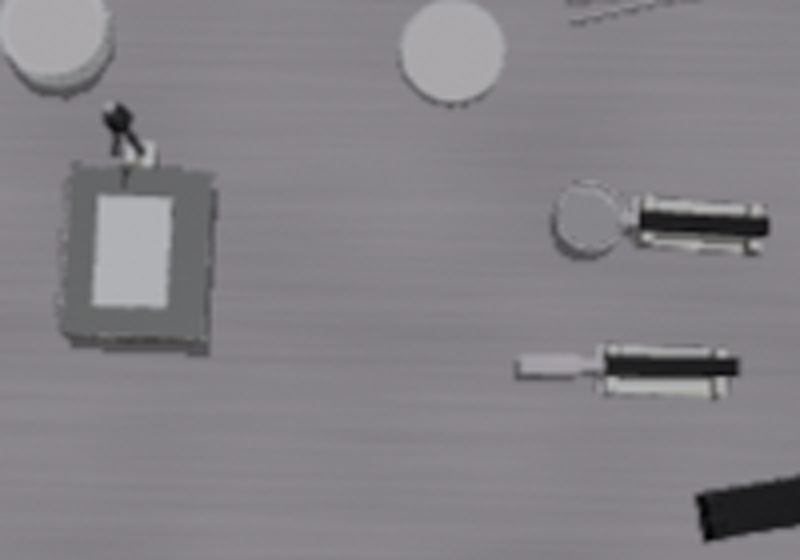

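```bash
cat >> h.py <<'E'
def down(yaw): # tool x at world yaw, z down
    return R.from_matrix(np.array([[np.cos(yaw),np.sin(yaw),0],[np.sin(yaw),-np.cos(yaw),0],[0,0,-1]]).T.T)
def go(pos,Rt):
    p,Rc=tcp(); print('shift mm',np.round(Rc.inv().apply(np.array(pos)-p)*1000,1),'rotvec',np.round((Rc.inv()*Rt).as_rotvec(),4))
E
python3 - <<'E'
from h import *
print(down(.335).as_matrix().round(3), tcp()[1].as_matrix().round(3))
go([.52,-.05,.36],down(np.pi/2))
E
```

```text
[[ 0.944  0.329  0.   ]
 [ 0.329 -0.944  0.   ]
 [ 0.     0.    -1.   ]] [[ 0.944  0.33  -0.   ]
 [ 0.33  -0.944  0.001]
 [ 0.    -0.001 -1.   ]]
shift mm [ 474.4 -356.2 -114.8] rotvec [-1.000e-03 -1.100e-03 -1.235e+00]
```

```bash
python3 -m jog '[[[474,-356,-115],[0,0,-1.235],1],[[474,-356,-115],[0,0,-1.235],1],[[474,-356,-115],[0,0,-1.235],1],[[474,-356,-115],[0,0,-1.235],1],[[474,-356,-115],[0,0,-1.235],1],[[474,-356,-115],[0,0,-1.235],1],[[474,-356,-115],[0,0,-1.235],1],[[474,-356,-115],[0,0,-1.235],1],[[474,-356,-115],[0,0,-1.235],1],[[474,-356,-115],[0,0,-1.235],1],[[474,-356,-115],[0,0,-1.235],1],[[474,-356,-115],[0,0,-1.235],1],[[474,-356,-115],[0,0,-1.235],1],[[474,-356,-115],[0,0,-1.235],1],[[474,-356,-115],[0,0,-1.235],1],[[474,-356,-115],[0,0,-1.235],1],[[474,-356,-115],[0,0,-1.235],1],[[474,-356,-115],[0,0,-1.235],1]]'
python3 - <<'E'
from h import *
c=get_calibration('wrist');p,d=camera('wrist'); cv2.imwrite('pics/w1.png',p[:,:,::-1]);np.savez('pics/w1.npz',d=d,**{k:c[k] for k in c});print(c['world_from_camera'].round(3),tcp()[0],get_obs()['q'].round(3))
E
```

```text
time_s: 1.65
eef_pos: [0.5192, -0.0506, 0.3596]
eef_rot: [-0.001, 0.707, 0.707, -0.0]
wrist_force: [0.4, -0.4, -0.3]
opening: 0.999
[[ 1.     0.001 -0.001  0.52 ]
 [ 0.001 -0.957 -0.291  0.024]
 [-0.001  0.291 -0.957  0.489]
 [ 0.     0.     0.     1.   ]] [ 0.51906604 -0.05103079  0.35960628] [-3.260e-01 -1.300e-02  1.587e+00  1.000e-03  1.569e+00 -3.250e-01]
```

View pics/w1.png

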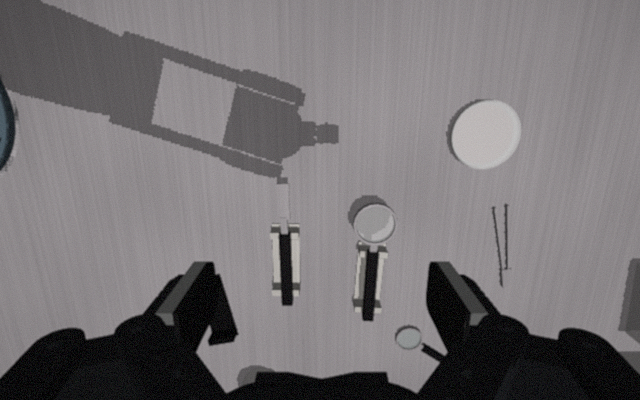

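The spatula runs from its blade tip at (283,178) to its handle end at (287,304). The loupe runs from its lens at (374,222) to its handle end at (368,318). The case is out of view.

```bash
cat >> h.py <<'E'
def ray(uv,c,z):
    uv=np.atleast_2d(np.asarray(uv,float)); D=np.c_[(uv[:,0]-c['cx'])/c['fx'],(uv[:,1]-c['cy'])/c['fy'],np.ones(len(uv))]
    T=c['world_from_camera']; D=D@T[:3,:3].T; o=T[:3,3]; return o+D*((z-o[2])/D[:,2])[:,None]
E
python3 - <<'E'
from h import *
f=np.load('pics/w1.npz');c={k:f[k] for k in f.files};d=c['d'];W=pts(d,c)
g=cv2.imread('pics/w1.png',0)
for (u0,u1,v0,v1) in [(262,305,222,310),(345,395,235,325)]:
    m=(g[v0:v1,u0:u1]<40); v,u=np.nonzero(m); v+=v0;u+=u0
    n,l,s,ce=cv2.connectedComponentsWithStats(m.astype(np.uint8)); k=1+np.argmax(s[1:,4]); v,u=np.nonzero(l==k);v+=v0;u+=u0
    P=ray(np.c_[u,v],c,.040)[:,:2]*1000
    print(cv2.minAreaRect(P.astype(np.float32)),len(P),np.median(W[v,u,2]))
P=ray([[283,178],[374,222]],c,.033);print(P)
cv2.imwrite('pics/w1z.png',cv2.resize(cv2.imread('pics/w1.png')[165:330,250:420],None,fx=3.6,fy=3.6,interpolation=cv2.INTER_CUBIC))
E
```

```text
((469.4969787597656, -214.21730041503906), (15.529050827026367, 110.86953735351562), 1.3902250528335571) 694 nan
((587.1334838867188, -239.71759033203125), (109.50912475585938, 16.05084228515625), 89.21548461914062) 703 nan
[[ 0.46934671 -0.08581683  0.033     ]
 [ 0.59052587 -0.1468081   0.033     ]]
```

View pics/w1z.png

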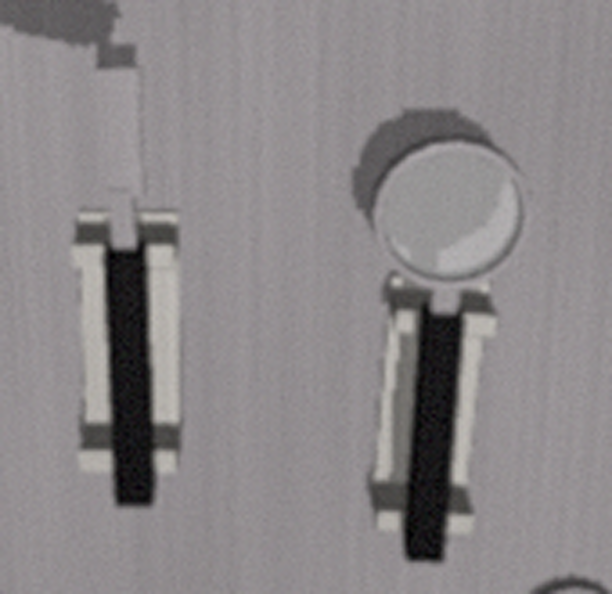

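Run:
```python
from h import *
import bench; print([k for k in dir(bench) if not k.startswith('_')]); print(getattr(bench,'tip_extent',None))
f=np.load('pics/w1.npz');c={k:f[k] for k in f.files}
g=cv2.imread('pics/w1.png',0)
for (u0,u1,v0,v1) in [(262,305,222,310),(345,395,235,325)]:
    m=(g[v0:v1,u0:u1]<40); n,l,s,ce=cv2.connectedComponentsWithStats(m.astype(np.uint8)); k=1+np.argmax(s[1:,4]); v,u=np.nonzero(l==k);v+=v0;u+=u0
    P=ray(np.c_[u,v],c,.040)[:,:2]*1000; vx,vy,x,y=cv2.fitLine(P.astype(np.float32),cv2.DIST_L2,0,.01,.01).ravel(); print(np.degrees(np.arctan2(vy,vx)),P.mean(0))
d=np.load('pics/top0d.npy');ct=get_calibration('top');W=pts(d,ct)
# lid top pixels
S=W[170:255,225:290]; m=(S[...,2]>.058)&(S[...,2]<.080); n,l,s,ce=cv2.connectedComponentsWithStats(m.astype(np.uint8)); k=1+np.argmax(s[1:,4]);m=(l==k).astype(np.uint8)
v,u=np.nonzero(m);v=v+170;u=u+225
P=ray(np.c_[u,v],ct,.066)[:,:2]*1000; print(cv2.minAreaRect(P.astype(np.float32)),len(P),s[k])
# front edge line per row
for vv in range(180,252,6):
    r=u[v==vv]
    if len(r): print(vv,ray([[r.min(),vv],[r.max(),vv]],ct,.066)[:,:2].round(4).tolist())
go([.4693,-.202,.1],down(np.radians(90.8)))
```

```text
['MotionError', 'camera', 'get_calibration', 'get_obs', 'hand_in', 'tip_extent']
0.014
-89.623825 [ 469.79855039 -214.47968447]
88.53545 [ 587.20124077 -239.95710595]
((549.8319091796875, 222.52723693847656), (121.88299560546875, 140.5673370361328), 89.4009780883789) 1590 [  10   21   39   44 1590]
192 [[0.6152, 0.2772], [0.6182, 0.1629]]
198 [[0.5952, 0.2828], [0.5984, 0.1622]]
204 [[0.5755, 0.2819], [0.5787, 0.1614]]
210 [[0.5558, 0.2809], [0.5589, 0.164]]
216 [[0.5361, 0.2832], [0.5393, 0.1632]]
222 [[0.5166, 0.2823], [0.5197, 0.1625]]
228 [[0.4971, 0.2814], [0.5001, 0.165]]
234 [[0.4794, 0.2127], [0.4807, 0.1642]]
shift mm [-151.3  -49.3  259.5] rotvec [-0.0014 -0.0013 -0.0148]
```

```bash
python3 -m jog '[[[-151,-49,250],[0,0,-0.008],0.6],[[-151,-49,250],[0,0,-0.008],0.6],[[-151,-49,250],[0,0,-0.008],0.6],[[-151,-49,250],[0,0,-0.008],0.6],[[-151,-49,250],[0,0,-0.008],0.6],[[-151,-49,250],[0,0,-0.008],0.6],[[-151,-49,250],[0,0,-0.008],0.6],[[-151,-49,250],[0,0,-0.008],0.6],[[-151,-49,270],[0,0,-0.008],0.6],[[-151,-49,300],[0,0,-0.008],0.6],[[-151,-49,331],[0,0,-0.008],0.6],[[-151,-49,331],[0,0,-0.008],0.6],[[-151,-49,331],[0,0,-0.008],0.6]]'
python3 - <<'E'
from h import *
go([.4696,-.202,.028],down(np.radians(90.4)))
c=get_calibration('wrist');p,d=camera('wrist'); cv2.imwrite('pics/w2.png',p[:,:,::-1])
E
```

```text
time_s: 2.78
eef_pos: [0.4682, -0.2012, 0.028]
eef_rot: [-0.003, 0.705, 0.709, -0.0]
wrist_force: [0.2, 0.3, 0.8]
opening: 0.601
shift mm [-0.8  1.4  0. ] rotvec [-0.0044 -0.0036 -0.0011]
```

View pics/w2.png

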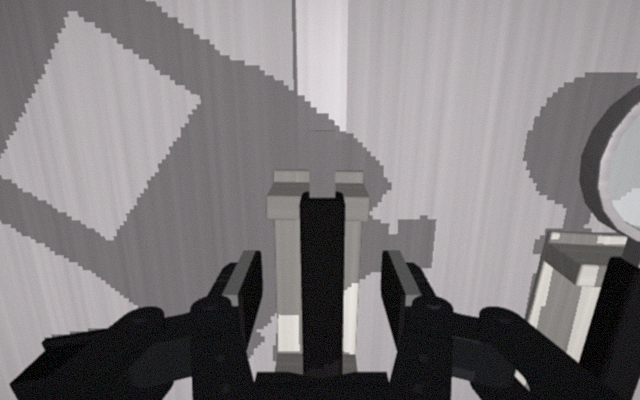

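The handle is centred between the pads (about column 322) and clear of both bars, so I'll close and lift.

```bash
python3 -m jog '[[[0,1,0],[-0.004,-0.004,0],0],[[0,1,0],[-0.004,-0.004,0],0],[[0,1,0],[-0.004,-0.004,0],0],[[0,1,0],[-0.004,-0.004,0],0],[[0,1,0],[-0.004,-0.004,0],0],[[0,1,0],[-0.004,-0.004,0],0],[[0,1,0],[-0.004,-0.004,0],0],[[0,1,-15],[-0.004,-0.004,0],0],[[0,1,-40],[-0.004,-0.004,0],0],[[0,1,-70],[-0.004,-0.004,0],0],[[0,1,-70],[-0.004,-0.004,0],0]]'
python3 - <<'E'
from h import *
go([.53,-.03,.11],down(np.radians(90.)))
E
```

```text
time_s: 3.75
eef_pos: [0.4742, -0.2044, 0.1059]
eef_rot: [0.007, 0.705, 0.709, 0.001]
wrist_force: [1.7, -1.0, -0.1]
opening: 0.173
shift mm [173.9  57.   -5. ] rotvec [0.0111 0.0089 0.0067]
```

Run:
```python
from h import *
print(tcp()[0],tcp()[1].as_matrix().round(4).tolist(),get_obs()['dq'].round(3))
go([.53,.06,.2],down(np.radians(90.)))
```

```text
[ 0.47418856 -0.20436578  0.10589789] [[-0.0066, 0.9999, 0.0112], [0.9999, 0.0067, -0.0088], [-0.0089, 0.0111, -0.9999]] [-0.002  0.049  0.028 -0.001 -0.091  0.001]
shift mm [263.1  58.6 -95.8] rotvec [0.0111 0.0089 0.0067]
```

```bash
python3 -m jog '[[[263,58,-96],[0.011,0.009,0.007],0],[[263,58,-96],[0.011,0.009,0.007],0],[[263,58,-96],[0.011,0.009,0.007],0],[[263,58,-96],[0.011,0.009,0.007],0],[[263,58,-96],[0.011,0.009,0.007],0],[[263,58,-96],[0.011,0.009,0.007],0],[[263,58,-96],[0.011,0.009,0.007],0],[[263,58,-96],[0.011,0.009,0.007],0],[[263,58,-96],[0.011,0.009,0.007],0],[[263,58,-96],[0.011,0.009,0.007],0]]'
python3 - <<'E'
from h import *
go([.53,.06,.2],down(np.radians(90.)))
c=get_calibration('wrist');p,d=camera('wrist'); cv2.imwrite('pics/w3.png',p[:,:,::-1]);np.savez('pics/w3.npz',d=d,**{k:c[k] for k in c})
E
```

```text
time_s: 4.58
eef_pos: [0.529, 0.0598, 0.2001]
eef_rot: [0.0, 0.707, 0.707, -0.0]
wrist_force: [-0.5, 0.1, -0.1]
opening: 0.176
shift mm [0.2 1.  0.1] rotvec [0.     0.0004 0.0007]
```

View pics/w3.png

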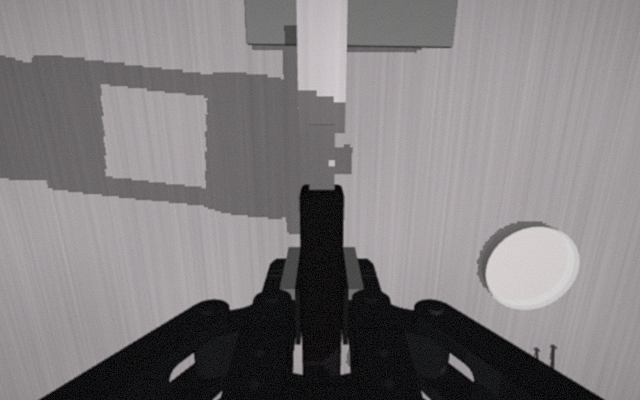

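The lid's front corners are at about (247,44) and (456,47). The spatula sits straight in the jaws.

Run:
```python
from h import *
f=np.load('pics/w3.npz');c={k:f[k] for k in f.files};W=pts(c['d'],c)
print(ray([[246,44],[457,47.5],[246,5],[457,5]],c,.066).round(4), ray([[457,47.5]],c,.060).round(4))
for v in list(range(3,100,10))+list(range(120,350,20)): print(v,W[v,322].round(4))
p=cv2.imread('pics/w3.png')
cv2.imwrite('pics/w3z.png',cv2.resize(p[0:70,230:470],None,fx=3.3,fy=3.3,interpolation=cv2.INTER_CUBIC))
print(W[20,380],W[30,270],ray([[322,187]],c,.21))
```

```text
[[0.4784 0.164  0.066 ]
 [0.6214 0.162  0.066 ]
 [0.4798 0.1877 0.066 ]
 [0.6185 0.1879 0.066 ]] [[0.6235 0.1626 0.06  ]]
3 [0.5295 0.1607 0.2036]
13 [0.5295 0.158  0.2029]
23 [0.5295 0.1551 0.2033]
33 [0.5295 0.152  0.2041]
43 [0.5295 0.1491 0.2043]
53 [0.5295 0.1462 0.2031]
63 [0.5295 0.1431 0.2034]
73 [0.5295 0.14   0.2042]
83 [0.5295 0.1369 0.203 ]
93 [0.5295 0.1337 0.2028]
120 [0.5296 0.1247 0.2026]
140 [0.5296 0.118  0.2039]
160 [0.5296 0.1112 0.2048]
180 [0.5296 0.1039 0.2046]
200 [0.5296 0.0975 0.2079]
220 [0.5296 0.0902 0.2084]
240 [0.5296 0.0824 0.2084]
260 [0.5296 0.0749 0.2094]
280 [0.5297 0.0657 0.2078]
300 [0.5297 0.0572 0.208 ]
320 [0.5297 0.0485 0.2084]
340 [0.5297 0.0393 0.2086]
[0.56831313 0.17885479 0.06605006] [0.49529892 0.17234592 0.06848088] [[0.52958244 0.10281119 0.21      ]]
```

View pics/w3z.png

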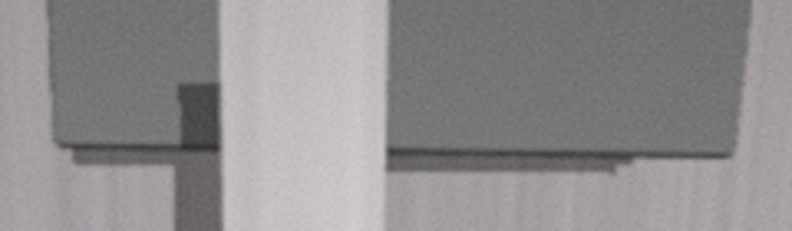

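```bash
python3 -m jog '[[[-45,1,148],[0,0,0],0],[[-45,1,148],[0,0,0],0],[[-45,1,148],[0,0,0],0],[[-45,1,148],[0,0,0],0],[[-45,1,148],[0,0,0],0],[[-45,1,148],[0,0,0],0],[[-45,1,148],[0,0,0],0]]'
python3 - <<'E'
from h import *
go([.53,.0615,.0513],down(np.radians(90.)))
c=get_calibration('side');p,d=camera('side'); cv2.imwrite('pics/s3.png',cv2.resize(p[170:300,200:400,::-1],None,fx=4,fy=4,interpolation=cv2.INTER_CUBIC))
E
```

```text
time_s: 5.22
eef_pos: [0.5306, 0.0134, 0.053]
eef_rot: [0.0, 0.708, 0.706, 0.0]
wrist_force: [1.0, 0.2, 1.1]
opening: 0.174
shift mm [48.1 -0.7  1.7] rotvec [ 0.0007  0.0004 -0.0022]
```

View pics/s3.png

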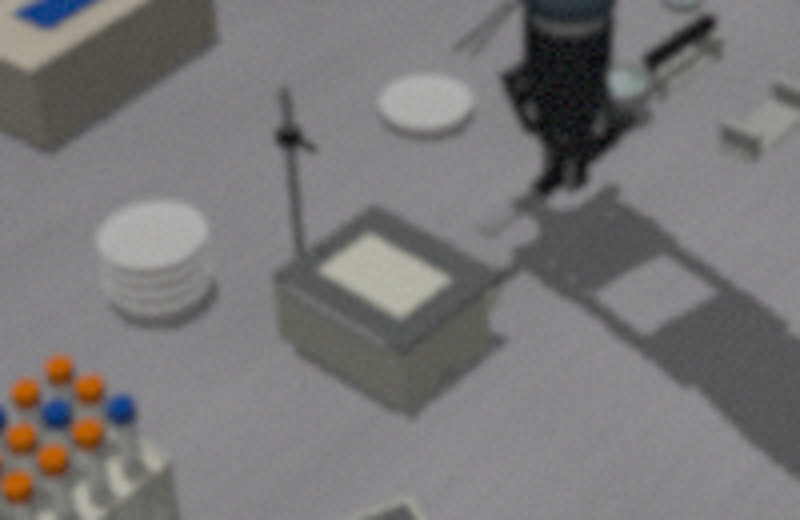

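The blade is level in front of the lid at about (510,215) in this crop. I'll insert it now.

```bash
python3 -m jog '[[[15,-0.5,1.5],[0,0,0],0],[[30,-0.5,1.5],[0,0,0],0],[[40,-0.5,1.5],[0,0,0],0],[[48,-0.5,1.5],[0,0,0],0],[[48,-0.5,1.5],[0,0,0],0],[[48,-0.5,1.5],[0,0,0],0]]'
python3 - <<'E'
from h import *
print(tcp()[0],get_obs()['wrist_force'],get_obs()['torque'])
c=get_calibration('side');p,d=camera('side'); cv2.imwrite('pics/s4.png',cv2.resize(p[200:290,250:370,::-1],None,fx=6,fy=6,interpolation=cv2.INTER_CUBIC))
E
```

```text
time_s: 5.77
eef_pos: [0.5314, 0.062, 0.0531]
eef_rot: [0.002, 0.707, 0.707, 0.001]
wrist_force: [-0.2, 0.6, -0.5]
opening: 0.173
[0.53140213 0.06204561 0.05313345] [-0.17569223  0.59367653 -0.48647809] [-0.01755329  0.03217834 -0.02468668]
```

View pics/s4.png

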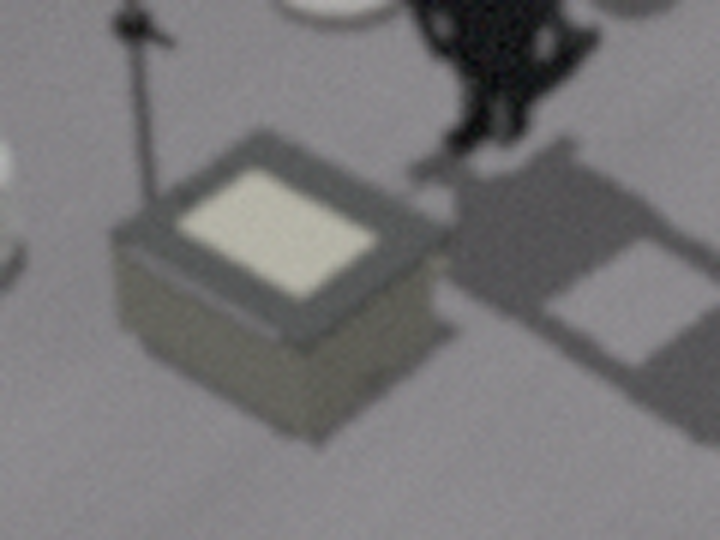

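```bash
python3 -m jog '[[[0,0,-4],[0,0,0],0],[[0.5,0,-14],[0,0,0],0],[[2,0,-22],[0,0,0],0],[[3.3,0,-30],[0,0,0],0],[[5.5,0,-38],[0,0,0],0],[[8.4,0,-45],[0,0,0],0],[[8.4,0,-45],[0,0,0],0]]'
python3 - <<'E'
from h import *
print(tcp()[0],tcp()[1].as_rotvec(),get_obs()['wrist_force'],get_obs()['torque'])
c=get_calibration('side');p,d=camera('side'); cv2.imwrite('pics/s5.png',cv2.resize(p[180:290,230:370,::-1],None,fx=5,fy=5,interpolation=cv2.INTER_CUBIC))
E
```

```text
time_s: 6.4
eef_pos: [0.5323, 0.0705, 0.1]
eef_rot: [0.003, 0.707, 0.707, 0.002]
wrist_force: [0.7, 0.1, -1.5]
opening: 0.175
[0.53228528 0.07045564 0.09995943] [2.21763561 2.21712985 0.00611964] [ 0.72254778  0.11314348 -1.53237408] [-0.04682449  0.08311745 -0.01250616]
```

View pics/s5.png

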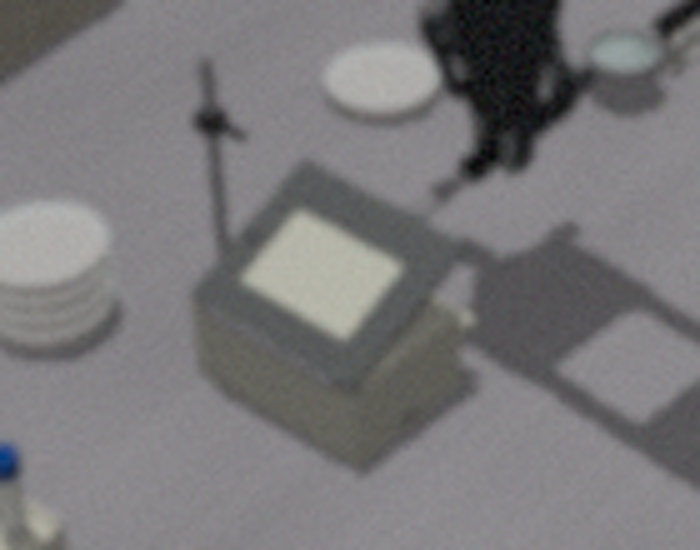

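The lid has opened to about 0.4 rad. I'll carry on along the arc.

```bash
python3 -m jog '[[[7,0,-12],[0,0,0],0],[[11.5,0,-19],[0,0,0],0],[[16.5,0,-25],[0,0,0],0],[[27.6,0,-36.4],[0,0,0],0],[[40.3,0,-46],[0,0,0],0],[[54.3,0,-53.6],[0,0,0],0],[[69.2,0,-59],[0,0,0],0],[[84.8,0,-62],[0,0,0],0],[[95.4,0,-62.8],[0,0,0],0],[[106,0,-62.5],[0,0,0],0],[[113,0,-62],[0,0,0],0],[[113,0,-62],[0,0,0],0],[[113,0,-62],[0,0,0],0]]'
python3 - <<'E'
from h import *
print(tcp()[0],tcp()[1].as_rotvec(),get_obs()['wrist_force'],get_obs()['torque'])
c=get_calibration('side');p,d=camera('side'); cv2.imwrite('pics/s6.png',cv2.resize(p[160:290,210:370,::-1],None,fx=4.5,fy=4.5,interpolation=cv2.INTER_CUBIC))
E
```

```text
time_s: 7.53
eef_pos: [0.5312, 0.1838, 0.1606]
eef_rot: [0.002, 0.707, 0.707, 0.001]
wrist_force: [-0.3, -0.2, -0.6]
opening: 0.174
[0.53121607 0.18383784 0.16062072] [2.21759263 2.21884488 0.00443308] [-0.26756268 -0.22988586 -0.63750372] [-0.01325329 -0.02075816  0.03091702]
```

View pics/s6.png

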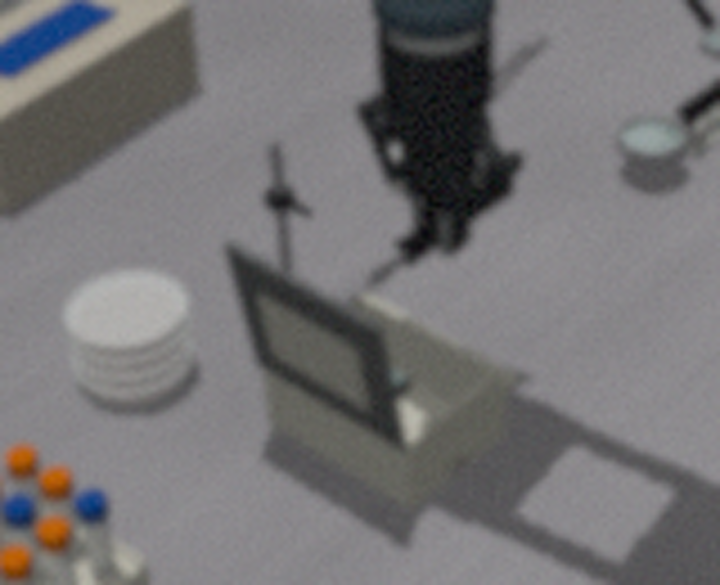

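The lid is open and leaning back. The wrist camera is over the case, so I'll look for the specimen from here.

Run:
```python
from h import *
c=get_calibration('wrist');p,d=camera('wrist'); cv2.imwrite('pics/w7.png',p[:,:,::-1]);np.savez('pics/w7.npz',d=d,**{k:c[k] for k in c})
c=get_calibration('top');p,d=camera('top'); cv2.imwrite('pics/t7.png',cv2.resize(p[150:260,200:340,::-1],None,fx=5,fy=5,interpolation=cv2.INTER_CUBIC));np.savez('pics/t7.npz',d=d,**{k:c[k] for k in c})
```

```text
(no output)
```

View pics/w7.png

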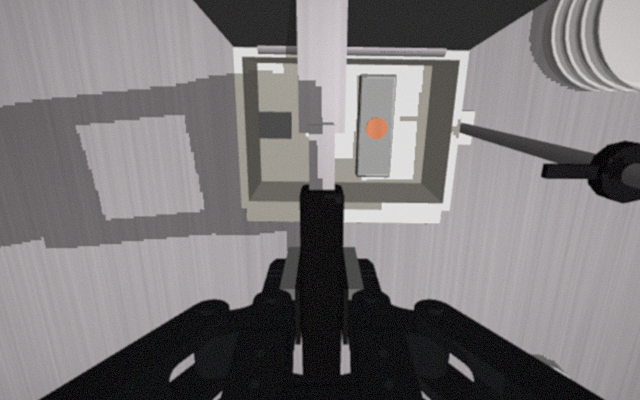

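View pics/t7.png

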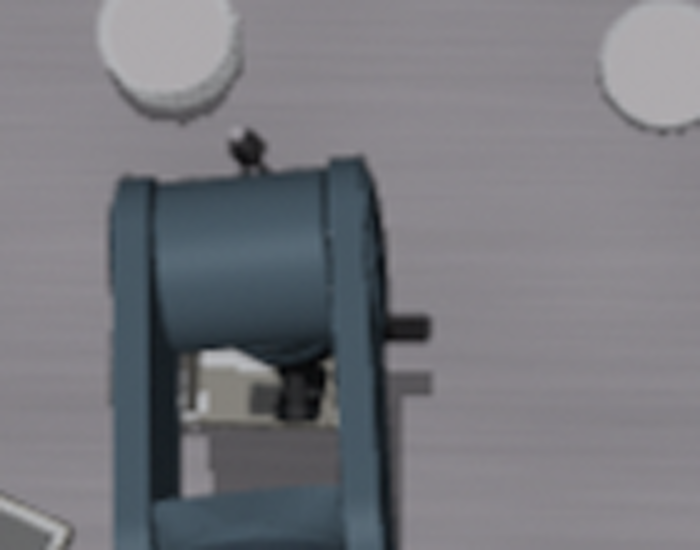

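The specimen is at (376,128) and the collar is at about (618,172) in the wrist view. Next I'll compute their positions, including the collar height.

Run:
```python
from h import *
f=np.load('pics/w7.npz');c={k:f[k] for k in f.files};W=pts(c['d'],c)
p=cv2.imread('pics/w7.png').astype(int)
m=(p[...,2]>p[...,0]+50); m[:100]=0;m[150:]=0
v,u=np.nonzero(m);print(u.mean(),v.mean(),len(u),ray([[u.mean(),v.mean()]],c,.020),np.nanmedian(W[v,u],0))
# case rim corners z=.06
print('post base-ish',W[128,462]); 
for uv in [(605,172),(618,172),(630,180),(560,171),(600,185),(618,150),(618,195)]: print(uv,W[uv[1],uv[0]].round(4))
# side view initial: collar
d=np.load('pics/side0d.npy');cs=get_calibration('side');Ws=pts(d,cs)
g=cv2.imread('pics/side0.png',0)
for vv in range(185,245,3):
    r=g[vv,262:285]; k=262+int(np.argmin(r)); print(vv,k,int(r.min()),Ws[vv,k].round(3), int((r<70).sum()))
cv2.imwrite('pics/s0z.png',cv2.resize(cv2.imread('pics/side0.png')[185:245,250:300],None,fx=9,fy=9,interpolation=cv2.INTER_CUBIC))
```

```text
375.95454545454544 127.83422459893048 374 [[0.57290434 0.23095656 0.02      ]] [0.57281899 0.23090102 0.02073478]
post base-ish [0.63724658 0.23069695 0.01878259]
(605, 172) [0.6315 0.2307 0.1664]
(618, 172) [0.6361 0.2307 0.1664]
(630, 180) [0.6375 0.2288 0.1704]
(560, 171) [0.6174 0.2304 0.1636]
(600, 185) [0.6304 0.2261 0.1668]
(618, 150) [nan nan nan]
(618, 195) [0.6361 0.2229 0.1687]
185 282 112 [ 0.866 -0.04   0.   ] 0
188 279 112 [ 0.859 -0.016  0.001] 0
191 270 103 [0.641 0.23  0.21 ] 0
194 271 75 [0.636 0.231 0.201] 0
197 271 79 [0.637 0.232 0.19 ] 0
200 272 77 [0.638 0.227 0.176] 0
203 273 39 [0.634 0.229 0.167] 6
206 272 42 [0.633 0.235 0.159] 6
209 272 81 [0.637 0.232 0.144] 0
212 273 82 [0.639 0.227 0.128] 0
215 273 76 [0.638 0.23  0.119] 0
218 273 79 [0.64  0.229 0.104] 0
221 273 82 [0.638 0.232 0.096] 0
224 273 80 [0.643 0.228 0.078] 0
227 274 80 [0.637 0.231 0.07 ] 0
230 274 77 [0.638 0.231 0.057] 0
233 280 69 [0.603 0.238 0.068] 1
236 275 80 [0.602 0.262 0.07 ] 0
239 271 72 [0.604 0.278 0.068] 0
242 281 75 [0.57  0.269 0.068] 0
```

View pics/s0z.png

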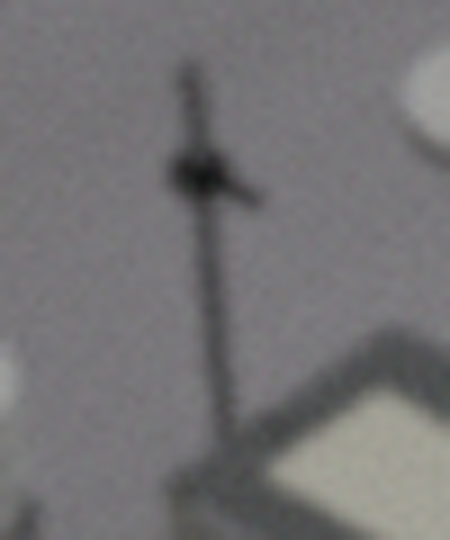

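Run:
```python
from h import *
f=np.load('pics/w7.npz');c={k:f[k] for k in f.files};W=pts(c['d'],c)
cs=get_calibration('side')
for z in [.155,.158,.16,.162,.164,.166,.21]: print(z,np.round(proj([.643,.2297,z],cs),2)[:2],np.round(proj([.643,.2297,z],c),2)[:2],np.round(proj([.643,.2297,z],get_calibration('top')),2)[:2])
g=cv2.imread('pics/side0.png',0)[198:214,262:286]; m=g<62; v,u=np.nonzero(m); print('side dark',u.mean()+262,v.mean()+198,v.min()+198,v.max()+198); print(g)
g=cv2.imread('pics/w7.png',0); sub=c['d'][135:210,540:640]; 
n=W[135:210,585:640].reshape(-1,3); n=n[(n[:,2]>.14)]; print(len(n),np.percentile(n[:,2],[5,25,50,75,95]))
cv2.imwrite('pics/w7z.png',cv2.resize(cv2.imread('pics/w7.png')[110:220,440:640],None,fx=4,fy=4,interpolation=cv2.INTER_CUBIC))
```

```text
0.155 [270.97 205.13] [611.72 167.84] [249.42 179.05]
0.158 [270.89 204.36] [617.94 169.53] [249.3  178.88]
0.16 [270.85 203.84] [622.23 170.69] [249.22 178.76]
0.162 [270.8  203.33] [626.66 171.89] [249.13 178.64]
0.164 [270.75 202.81] [631.21 173.12] [249.05 178.52]
0.166 [270.7  202.29] [635.9  174.39] [248.96 178.4 ]
0.21 [269.6  190.68] [792.4  216.76] [247.06 175.7 ]
side dark 272.1363636363636 204.04545454545453 202 206
[[117 117 112 116 117 114 115 110  93  77  79 101 115 117 116 120 116 116
  117 121 118 120 122 119]
 [115 115 117 118 118 114 118 110  96  80  77  98 112 117 117 117 117 117
  120 117 118 118 120 121]
 [117 113 116 118 113 117 115 108  95  78  77  94 110 117 117 118 118 120
  116 120 117 116 115 119]
 [121 117 115 115 117 116 116 100  85  71  68  78  96 108 114 121 121 118
  118 119 121 118 118 119]
 [117 115 118 116 120 114 104  82  65  57  60  51  71  94 113 119 118 119
  121 120 115 119 117 117]
 [115 115 116 118 119 112  94  67  43  41  41  39  53  84 103 115 119 116
  118 116 121 116 119 116]
 [118 118 118 118 117 114  93  63  42  30  22  25  39  73  92 1
[... 309 characters left out ...]
 105
  116 120 119 118 120 122]
 [120 118 119 119 122 120 120 115 107  89  72  80  94 107 110 103 102 111
  115 118 117 122 119 118]
 [117 118 118 120 120 119 118 117 115  99  81  84 100 116 116 118 116 118
  116 119 122 118 121 116]
 [120 121 120 117 121 117 119 119 113  97  78  82 100 118 121 122 121 120
  122 116 119 118 117 118]
 [119 120 117 118 120 120 118 116 116 105  80  83  98 113 119 123 120 118
  120 118 120 121 118 121]
 [123 119 118 121 118 120 119 119 115 105  85  82  99 116 122 122 119 120
  119 120 119 120 120 118]
 [116 117 115 120 119 120 120 117 119 102  85  82  98 113 117 123 118 122
  124 120 117 121 119 121]]
2828 [0.15987703 0.16454383 0.16646241 0.16722012 0.17073796]
```

View pics/w7z.png

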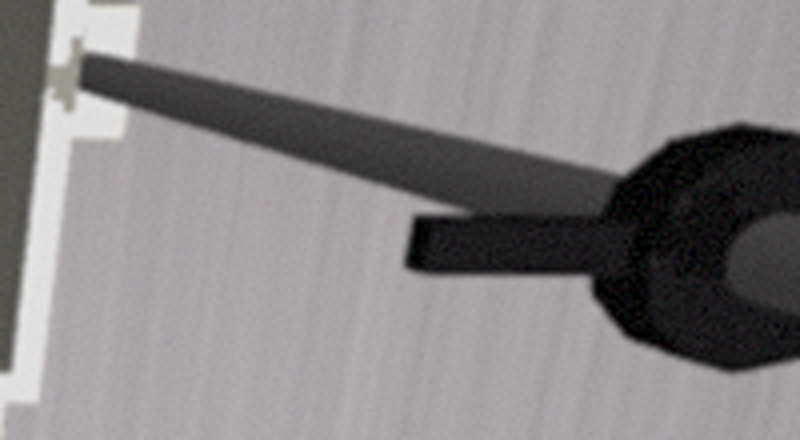

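Run:
```python
from h import *
f=np.load('pics/w7.npz');c={k:f[k] for k in f.files};W=pts(c['d'],c)
for v in [10,30,60,90,120,200,240,280,320]: print(v,np.median(W[v-3:v+4,315:330].reshape(-1,3),0).round(4))
print(tcp()[0])
go([.4694,-.2015,.11],down(np.radians(90.4)))
go([.4694,-.2015,.033],down(np.radians(90.4)))
```

```text
10 [0.5318 0.2824 0.1639]
30 [nan nan nan]
60 [0.5318 0.2676 0.1639]
90 [0.5319 0.2582 0.164 ]
120 [0.5319 0.2484 0.1638]
200 [0.5319 0.2214 0.1692]
240 [0.5319 0.2061 0.1691]
280 [0.5319 0.1897 0.169 ]
320 [0.5319 0.1719 0.169 ]
[0.53146051 0.18298993 0.1607143 ]
shift mm [-384.5  -62.    50.9] rotvec [ 0.0054  0.0013 -0.0079]
shift mm [-384.4  -62.4  127.9] rotvec [ 0.0054  0.0013 -0.0079]
```

Level, with no slip. I'll retreat to above the rest.

```bash
python3 -m jog '[[[-40,0,0],[0,0,0],0],[[-384,-62,51],[0.005,0,-0.008],0],[[-384,-62,51],[0.005,0,-0.008],0],[[-384,-62,51],[0.005,0,-0.008],0],[[-384,-62,51],[0.005,0,-0.008],0],[[-384,-62,51],[0.005,0,-0.008],0],[[-384,-62,51],[0.005,0,-0.008],0],[[-384,-62,51],[0.005,0,-0.008],0],[[-384,-62,51],[0.005,0,-0.008],0],[[-384,-62,51],[0.005,0,-0.008],0],[[-384,-62,51],[0.005,0,-0.008],0],[[-384,-62,51],[0.005,0,-0.008],0],[[-384,-62,51],[0.005,0,-0.008],0],[[-384,-62,51],[0.005,0,-0.008],0]]'
python3 - <<'E'
from h import *
go([.4694,-.2015,.033],down(np.radians(90.4)))
c=get_calibration('wrist');p,d=camera('wrist'); cv2.imwrite('pics/w8.png',p[:,:,::-1]);np.savez('pics/w8.npz',d=d,**{k:c[k] for k in c})
E
```

```text
time_s: 8.85
eef_pos: [0.4695, -0.2001, 0.1099]
eef_rot: [0.0, 0.704, 0.71, -0.0]
wrist_force: [0.1, -0.1, -0.6]
opening: 0.173
shift mm [-1.3 -0.1 76.9] rotvec [0.0003 0.0009 0.001 ]
```

View pics/w8.png

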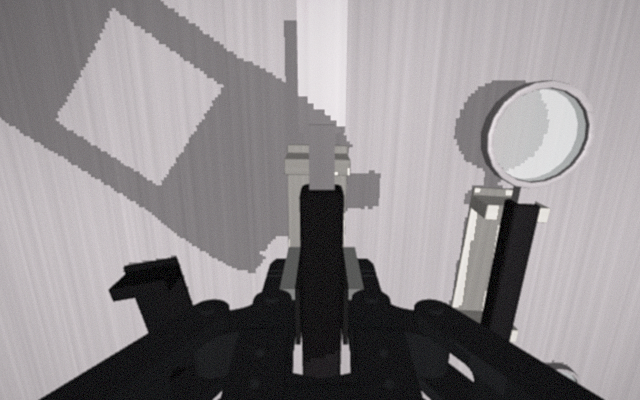

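The rest's front bar (columns 285–350) lies square under the handle. I'll lower, release and check.

```bash
python3 -m jog '[[[-1,0,35],[0,0,0],0],[[-1,0,65],[0,0,0],0],[[-1,0,76],[0,0,0],0],[[-1,0,78],[0,0,0],0],[[-1,0,78],[0,0,0],0]]'
```

```text
time_s: 9.32
eef_pos: [0.4693, -0.1994, 0.0318]
eef_rot: [-0.001, 0.703, 0.711, -0.0]
wrist_force: [0.2, 0.4, -0.6]
opening: 0.177
```

```bash
python3 -m jog '[[[0,0,0.5],[0,0,0],0.25],[[0,0,0.5],[0,0,0],0.4],[[0,0,0.5],[0,0,0],0.5],[[0,0,0.5],[0,0,0],0.5],[[0,0,0.5],[0,0,0],0.5],[[0,0,0.5],[0,0,0],0.5],[[0,0,-30],[0,0,0],0.5],[[0,0,-65],[0,0,0],0.5],[[0,0,-90],[0,0,0],0.5],[[0,0,-90],[0,0,0],0.5],[[0,0,-90],[0,0,0],0.5],[[0,0,-90],[0,0,0],0.5]]'
python3 - <<'E'
from h import *
c=get_calibration('wrist');p,d=camera('wrist'); cv2.imwrite('pics/w9.png',p[:,:,::-1]);np.savez('pics/w9.npz',d=d,**{k:c[k] for k in c});W=pts(d,c)
for v in [10,40,70,200,240,280,320,350]: print(v,np.nanmedian(W[v-3:v+4,315:328].reshape(-1,3),0).round(4))
go([.5875,-.228,.1],down(np.radians(88.5)))
E
```

```text
time_s: 10.32
eef_pos: [0.469, -0.1992, 0.1213]
eef_rot: [-0.001, 0.703, 0.711, -0.0]
wrist_force: [-0.9, 0.7, -1.0]
opening: 0.505
10 [ 4.677e-01 -7.660e-02  4.000e-04]
40 [ 0.468  -0.0981  0.0347]
70 [ 0.4682 -0.1137  0.0348]
200 [ 0.469  -0.1889  0.0404]
240 [ 0.4692 -0.2152  0.0403]
280 [ 0.4695 -0.2439  0.0404]
320 [ 4.70e-01 -3.03e-01  4.00e-04]
350 [ 0.4703 -0.3321  0.0005]
shift mm [-30.3 118.7  20.2] rotvec [-0.0033 -0.0018  0.0364]
```

View pics/w9.png

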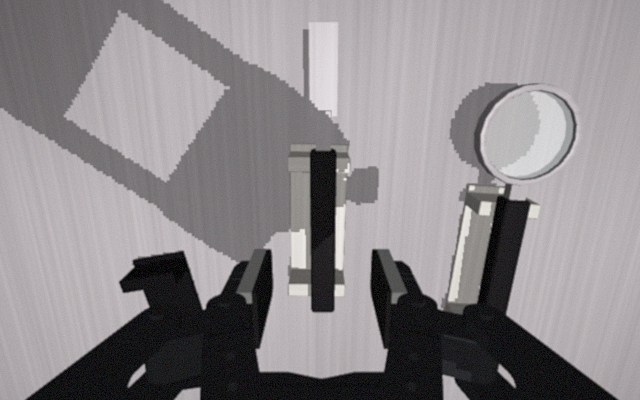

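The spatula lies level across its bars: handle top 0.0404 m, blade top 0.0348 m. Now the loupe.

```bash
python3 - <<'E'
from h import *
go([.5876,-.225,.028],down(np.radians(88.5)))
f=np.load('pics/w9.npz');c={k:f[k] for k in f.files}
print(ray([[529,133]],c,.036), ray([[516,201]],c,.040))
E
python3 -m jog '[[[-29,118.5,10],[-0.003,-0.002,0.036],0.6],[[-29,118.5,10],[-0.003,-0.002,0.036],0.6],[[-29,118.5,10],[-0.003,-0.002,0.036],0.6],[[-29,118.5,10],[-0.003,-0.002,0.036],0.6],[[-29,118.5,10],[-0.003,-0.002,0.036],0.6],[[-29,118.5,40],[-0.003,-0.002,0.036],0.6],[[-29,118.5,70],[-0.003,-0.002,0.036],0.6],[[-29,118.5,92],[-0.003,-0.002,0.036],0.6],[[-29,118.5,92],[-0.003,-0.002,0.036],0.6],[[-29,118.5,92],[-0.003,-0.002,0.036],0.6]]'
python3 - <<'E'
from h import *
go([.5876,-.225,.028],down(np.radians(88.5)))
c=get_calibration('wrist');p,d=camera('wrist'); cv2.imwrite('pics/w10.png',p[:,:,::-1])
E
```

```text
shift mm [-27.4 119.1  92.2] rotvec [-0.0033 -0.0018  0.0364]
[[ 0.59127428 -0.14753065  0.036     ]] [[ 0.58839874 -0.18834375  0.04      ]]
time_s: 11.2
eef_pos: [0.5847, -0.2254, 0.0265]
eef_rot: [-0.003, 0.716, 0.698, -0.001]
wrist_force: [0.2, -0.1, 0.6]
opening: 0.601
shift mm [ 0.5  2.9 -1.5] rotvec [-0.0047 -0.0024  0.0001]
```

View pics/w10.png

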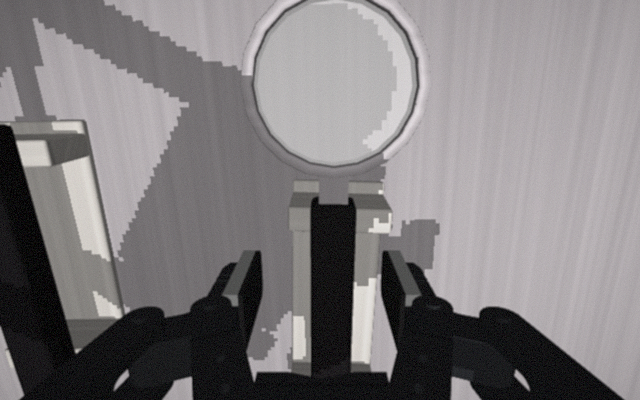

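The handle is at column 332, so I need to shift 3 mm in +y before closing.

```bash
python3 -m jog '[[[0,3,-1],[0,0,0],0.6],[[0,3,-1],[0,0,0],0.3],[[0,3,-1],[0,0,0],0],[[0,3,-1],[0,0,0],0],[[0,3,-1],[0,0,0],0],[[0,3,-1],[0,0,0],0],[[0,3,-1],[0,0,0],0],[[0,3,-1],[0,0,0],0],[[0,3,-15],[0,0,0],0],[[0,3,-40],[0,0,0],0],[[0,3,-80],[0,0,0],0],[[0,3,-120],[0,0,0],0],[[0,3,-150],[0,0,0],0],[[0,3,-150],[0,0,0],0],[[0,3,-150],[0,0,0],0]]'
python3 - <<'E'
from h import *
c=get_calibration('wrist');p,d=camera('wrist'); cv2.imwrite('pics/w11.png',p[:,:,::-1]);np.savez('pics/w11.npz',d=d,**{k:c[k] for k in c});W=pts(d,c)
print(tcp()[0],tcp()[1].as_matrix().round(4).tolist())
for v in [15,25,165,175,200,215,240,280,320]: print(v,np.nanmedian(W[v-2:v+3,318:328].reshape(-1,3),0).round(4))
E
```

```text
time_s: 12.5
eef_pos: [0.5909, -0.2273, 0.1821]
eef_rot: [0.002, 0.716, 0.698, 0.0]
wrist_force: [-0.1, 0.2, -1.1]
opening: 0.175
[ 0.58956255 -0.22650464  0.17947877] [[0.0259, 0.9997, -0.0001], [0.9997, -0.0259, -0.0004], [-0.0004, -0.0001, -1.0]]
15 [ 0.5941 -0.13    0.1863]
25 [ 0.594  -0.1329  0.1862]
165 [ 0.5929 -0.1771  0.1895]
175 [ 0.5928 -0.1809  0.1884]
200 [ 0.5926 -0.1892  0.1908]
215 [ 0.5925 -0.1946  0.1915]
240 [ 0.5922 -0.2041  0.1915]
280 [ 0.5918 -0.2206  0.1914]
320 [ 0.5916 -0.2376  0.1914]
```

View pics/w11.png

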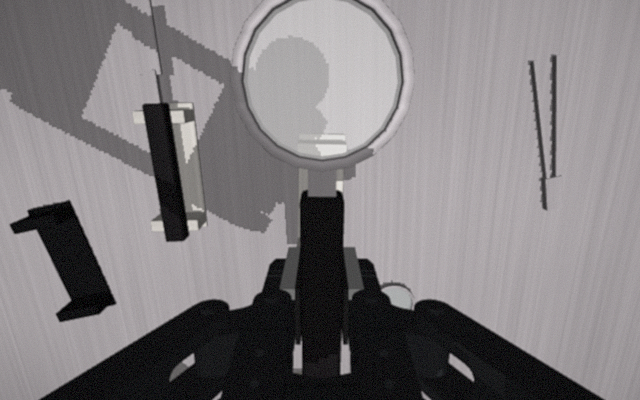

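The loupe is held straight and nothing else was disturbed. Before approaching I'll check the lens offset and the pointer clearance.

Run:
```python
from h import *
f=np.load('pics/w7.npz');c={k:f[k] for k in f.files};W=pts(c['d'],c)
print('pointer tip',ray([[543,164],[543,177],[541,170]],c,.162))
for u in [545,550,560]: print(W[171,u].round(4))
f=np.load('pics/w11.npz');c={k:f[k] for k in f.files}
# rim: outer left/right ~ at row 75, bottom ~168
print(ray([[232,75],[414,75],[322,170]],c,.189), tcp()[0])
go([.569,.07,.162],down(np.radians(90)))
```

```text
pointer tip [[0.61185715 0.23264456 0.162     ]
 [0.61273564 0.22781394 0.162     ]
 [0.61153051 0.2304287  0.162     ]]
[0.6123 0.2303 0.1632]
[0.6136 0.2305 0.1639]
[0.6174 0.2304 0.1636]
[[ 0.56460444 -0.14709796  0.189     ]
 [ 0.6230208  -0.14858126  0.189     ]
 [ 0.59268784 -0.17896699  0.189     ]] [ 0.58956255 -0.22650464  0.17947877]
shift mm [295.9 -28.2  17.4] rotvec [-0.0001  0.0004 -0.0259]
```

```bash
python3 -m jog '[[[296,-28,17],[0,0,-0.026],0],[[296,-28,17],[0,0,-0.026],0],[[296,-28,17],[0,0,-0.026],0],[[296,-28,17],[0,0,-0.026],0],[[296,-28,17],[0,0,-0.026],0],[[296,-28,17],[0,0,-0.026],0],[[296,-28,17],[0,0,-0.026],0],[[296,-28,17],[0,0,-0.026],0],[[310,-28,17],[0,0,-0.026],0],[[325,-28,17],[0,0,-0.026],0],[[340,-28,17],[0,0,-0.026],0],[[355,-28,17],[0,0,-0.026],0],[[368,-28,17],[0,0,-0.026],0],[[378,-28,17],[0,0,-0.026],0],[[378,-28,17],[0,0,-0.026],0],[[378,-28,17],[0,0,-0.026],0],[[378,-28,17],[0,0,-0.026],0]]'
python3 - <<'E'
from h import *
print(tcp()[0])
c=get_calibration('wrist');p,d=camera('wrist'); cv2.imwrite('pics/w12.png',p[:,:,::-1]);np.savez('pics/w12.npz',d=d,**{k:c[k] for k in c});W=pts(d,c)
for v in [3,8,160,170,215,240,280,320]: print(v,np.nanmedian(W[v-2:v+3,318:328].reshape(-1,3),0).round(4))
p,d=camera('side'); cv2.imwrite('pics/s12.png',cv2.resize(p[160:290,210:370,::-1],None,fx=4.5,fy=4.5,interpolation=cv2.INTER_CUBIC)); cv2.imwrite('pics/s12r.png',p[:,:,::-1]);np.save('pics/s12d.npy',d)
print(tcp()[0],tcp()[1].as_matrix().round(4).tolist())
E
```

```text
time_s: 13.97
eef_pos: [0.5714, 0.1514, 0.1621]
eef_rot: [0.0, 0.707, 0.707, -0.0]
wrist_force: [-0.5, 0.0, -0.7]
opening: 0.171
[0.57135968 0.15143407 0.16207464]
3 [0.5721 0.2521 0.1666]
8 [0.5721 0.2507 0.1665]
160 [0.5722 0.2031 0.1685]
170 [0.5722 0.1996 0.1689]
215 [0.572  0.1841 0.1714]
240 [0.5722 0.1743 0.1716]
280 [0.5722 0.1583 0.1715]
320 [0.5722 0.1409 0.1715]
[0.57147963 0.15126833 0.16227991] [[0.0009, 1.0, -0.0002], [1.0, -0.0009, -0.0006], [-0.0006, -0.0002, -1.0]]
```

View pics/w12.png

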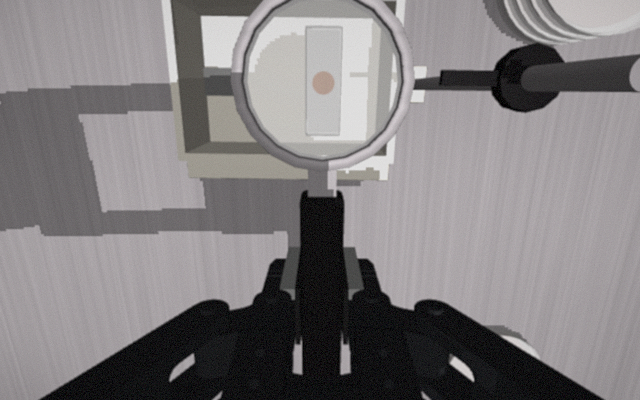

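View pics/s12.png

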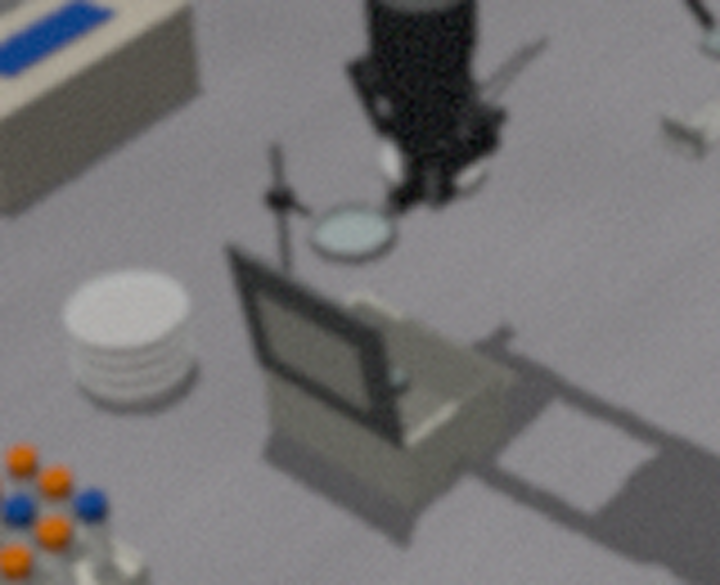

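Run:
```python
from h import *
f=np.load('pics/w12.npz');c={k:f[k] for k in f.files};W=pts(c['d'],c)
# rim pixel heights: left & right & near
for uv in [(240,80),(406,80),(322,162),(262,135),(384,135)]: 
    P=W[uv[1]-6:uv[1]+7,uv[0]-8:uv[0]+9].reshape(-1,3);P=P[P[:,2]>.14]; print(uv,len(P),P[:,2].max().round(4),np.median(P[:,2]).round(4))
# collar
P=W[45:110,490:565].reshape(-1,3);P=P[(P[:,2]>.13)]; h,e=np.histogram(P[:,2],bins=np.arange(.14,.212,.002)); print([(round(a,3),b) for a,b in zip(e,h) if b])
for u in [443,450,460,470,480,490]: print('ptr',W[76,u].round(4))
print('lens c',ray([[322.5,79]],c,.163))
m=cv2.imread('pics/w12.png').astype(int); mm=(m[...,2]>m[...,0]+20); mm[:60]=0;mm[105:]=0;mm[:,:290]=0;mm[:,360:]=0;v,u=np.nonzero(mm);print('spec px',u.mean(),v.mean(),ray([[u.mean(),v.mean()]],c,.020))
print('rim circ', ray([[232,78],[413,78],[322,172]],c,.163))
# side
cs=get_calibration('side')
for z in [.158,.161,.164,.167]: print(z,np.round(proj([.572,.229,z],cs)[:2],2))
g=cv2.imread('pics/s12r.png'); cv2.imwrite('pics/s12z.png',cv2.resize(g[185:225,262:306],None,fx=16,fy=14,interpolation=cv2.INTER_CUBIC))
Ws=pts(np.load('pics/s12d.npy'),cs)
for v in range(198,212): print(v,[tuple(Ws[v,u].round(3)) for u in (271,272,273)])
```

```text
(240, 80) 221 0.1708 0.1688
(406, 80) 217 0.1712 0.1689
(322, 162) 221 0.1713 0.1689
(262, 135) 212 0.1708 0.169
(384, 135) 208 0.1714 0.169
[(np.float64(0.14), np.int64(3)), (np.float64(0.142), np.int64(2)), (np.float64(0.158), np.int64(22)), (np.float64(0.16), np.int64(115)), (np.float64(0.162), np.int64(158)), (np.float64(0.164), np.int64(500)), (np.float64(0.166), np.int64(2076)), (np.float64(0.168), np.int64(176)), (np.float64(0.17), np.int64(91)), (np.float64(0.172), np.int64(88)), (np.float64(0.174), np.int64(99)), (np.float64(0.176), np.int64(103)), (np.float64(0.178), np.int64(105)), (np.float64(0.18), np.int64(114)), (np.float64(0.182), np.int64(121)), (np.float64(0.184), np.int64(118)), (np.float64(0.186), np.int64(100)), (np.float64(0.188), np.int64(28))]
ptr [0.6125 0.2307 0.164 ]
ptr [0.6147 0.2307 0.1643]
ptr [0.6179 0.2307 0.1646]
ptr [0.6217 0.2308 0.1636]
ptr [0.6247 0.2307 0.1644]
ptr [0.6281 0.2307 0.1642]
lens c [[0.57215123 0.22981473 0.163     ]]
spec px 322.8062015503876 82.52713178294573 [[0.57280514 0.23097047 0.02      ]]
rim circ [[0.54156178 0.23013435 0.
[... 1999 characters left out ...]
644), np.float64(0.23), np.float64(0.143)), (np.float64(0.64), np.float64(0.229), np.float64(0.144)), (np.float64(0.642), np.float64(0.223), np.float64(0.14))]
209 [(np.float64(0.638), np.float64(0.235), np.float64(0.145)), (np.float64(0.64), np.float64(0.23), np.float64(0.141)), (np.float64(0.638), np.float64(0.228), np.float64(0.141))]
210 [(np.float64(0.637), np.float64(0.237), np.float64(0.143)), (np.float64(0.638), np.float64(0.232), np.float64(0.14)), (np.float64(0.635), np.float64(0.231), np.float64(0.14))]
211 [(np.float64(0.643), np.float64(0.232), np.float64(0.133)), (np.float64(0.639), np.float64(0.231), np.float64(0.135)), (np.float64(0.64), np.float64(0.226), np.float64(0.131))]
```

View pics/s12z.png

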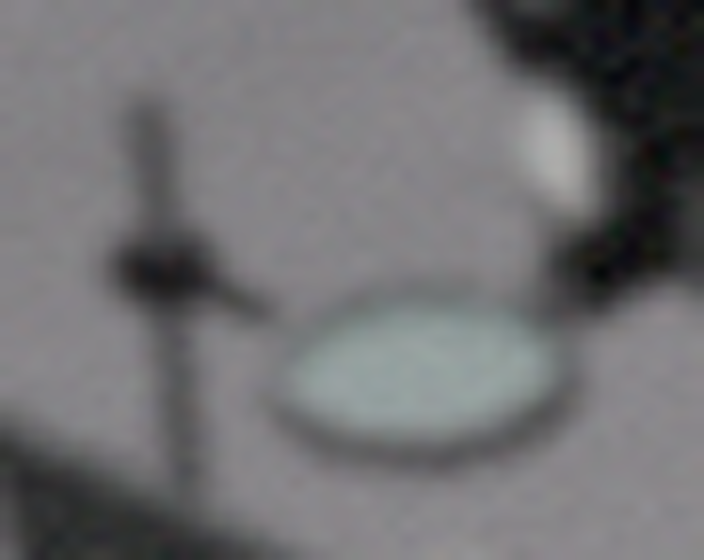

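Run:
```python
from h import *
cs=get_calibration('side');W=pts(np.load('pics/s12d.npy'),cs)
S=W[215:262,258:300].reshape(-1,3);S=S[(S[:,1]>.265)&(S[:,2]>.075)&(S[:,2]<.185)];c0=np.median(S,0)
n=np.linalg.svd(S-c0)[2][2]; n*=np.sign(n[1]); print(len(S),c0,n,'lid angle',np.pi/2+np.arctan2(n[2],n[1])*-1, S.min(0),S.max(0))
f=np.load('pics/w12.npz'); print(get_obs()['dq'].round(4),get_obs()['opening'],tcp()[0])
k=S[:,2]; print(np.polyfit(S[:,2],S[:,1],1))
```

```text
763 [0.54294575 0.29746567 0.13191843] [ 0.00935707  0.99069972 -0.13574425] lid angle 1.7069669503562053 [0.47773793 0.28590793 0.07500722] [0.62132566 0.30771674 0.18116342]
[-0.0006 -0.0029  0.0008  0.0025 -0.0023 -0.0006] 0.17474139288222115 [0.57147963 0.15126833 0.16227991]
[0.13632578 0.27915892]
```

The lid is at 1.71 rad, the lens is centred and still, and the spatula is on its rest. I'm handing in.

Run:
```python
from h import *
print(hand_in(), get_obs()['time_s'])
```

```text
the job is handed in; nothing more can be done
the job is handed in; nothing more can be done
```

I levered the lid open with the spatula, laid the spatula back across its rest, and handed in with the loupe held over the specimen. This took about 14 s of the 61 s allowed. No verdict was reported.

Last checks before handing in:
- **Lid:** about 1.71 rad, from a plane fit to the side camera depth; it must be beyond 1.4.
- **Spatula:** released and level across its bars, with the handle top at 40.4 mm and the blade top at 34.8 mm. This was checked just after release and again in the picture after lifting the loupe.
- **Lens position:** about 1 mm from the specimen horizontally, with its middle plane at 164.0 mm.
- **Collar height:** 162.8 mm from the wrist camera, so the lens is about 1.2 mm above it. The rougher side-camera view put the collar anywhere from 160 to 163 mm, which is within the 7 mm tolerance either way.
- **Lens attitude:** level, with the rim height the same to within 0.2 mm at the five points measured, and the arm practically still.
- **Clearance:** about 9 mm from the lens rim to the collar's pointer.

Nothing else appeared to have moved in the pictures I took. I did not measure the bystanders' positions again.

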